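# Load a dressing stone into its spring magazine

### The arm

A 6-joint arm with a two-finger parallel gripper is mounted at the origin on a cart in front of the work surface, level with it; the furniture and walls round the work are solid. World frame = base frame: x ahead of the robot, y to its left, z up, the work surface at z = 0. Lengths are in m, angles in rad, forces in N, time in s.
With the tool pointing down it reaches from about 0.2 to 0.875 m from the base axis. Payload 3.4 kg.
Tool frame: the origin (TCP) lies midway between the tips of the shut fingers; the grasp point (between the pads) lies 19 mm behind it (arm.grip_point_offset is the distance from the TCP to the grasp point, in m); z points along the fingers, y is the line along which they close (so a half turn about z gives the same grasp; the last joint's range is limited). The gripper opens to 94 mm and grips with 3 to 60 N. Pads are 16 mm wide; open, the fingers measure 119 mm over their backs; the gripper's body (75 mm by 177 mm) begins 78 mm behind the grasp point.
Start: joints at [-1.343, 0.276, 1.505, -0, 1.361, -0.121], TCP at [0.197, -0.54, 0.169] pointing down, gripper open.
Joint ranges: [-2.89, 2.89], [-0.75, 2.08], [0.22, 2.7], [-1.18, 4.32], [0.11, 2.71], [-2.7, 2.7]. Speed limits (rad/s): [2.57, 2.57, 3.14, 3.14, 3.14, 3.14].

### API

Orientations are given as a 3x3 rotation matrix whose columns are the frame's x, y, z axes.
In Python, from plant import state, capture, get_calibration, workorder, arm gives the robot as it stands.
- The arm moves only by the tool play_rows, never from a script. Its argument "motion" is a list of rows, each an object of numbers: "dx", "dy", "dz": the shift along the tool's x, y, z in mm; "twist": the turn about the tool's z in degrees. In form: [{"dx": .., "dy": .., "dz": .., "twist": ..}, ...]. A call has 1 to 20 rows; each row is the pose to reach, as a shift and turn from the pose commanded when the call began, along the tool's axes at that moment; what a row does not reach only later rows make up. A row lasts 1/10 s, in which the tool goes at most 50 mm and 8.59 degrees, less where a joint would pass 70% of its speed; a pose out of reach is approached as far as the arm can. A call with a gripper value outside its range is refused whole. "claw" is the closure in counts, from 0 (fully open) to 255 (shut), set as the call begins (left out, the last holds). The fingers move at their own pace and stop on an object; "grip_force" is the grip in N (left out, the last holds). Time passes only in rows, so rows that repeat a pose let the fingers close. It gives the time, the measured TCP pose, the force, the opening and the grip force at its end, in the units of the state.
- state(): the state, without advancing time (a new reading comes with each control period).
- capture(name): name is "scene" or "top" or "wrist"; returns the picture (420x560x3 uint8, blue, green, red); there is no depth.
- get_calibration(name): a dict with "fx", "fy", "cx", "cy" (pixels), "k1" (the pictures are not rectified: a ray, as slopes to the right and down, at radius r is drawn at 1 + k1 r^2 times it, then the intrinsics apply), "R" (3x3) and "t" (3): a world point X has camera coordinates R X + t. Camera axes: x right, y down, z forward; pixel columns grow to the right and rows downward; lengths in m; the calibration is good to about 2 mm. A picture is of the moment at which its call begins: read the wrist's pose just before it. get_calibration takes no time and is no camera call; for the wrist camera it gives the pose at the moment of the call.
- workorder.hand_in(): hands the job in; it is judged then, once.
The state is a dict: "clock": time; "q": joint angles; "qvel": joint speeds; "tau": joint torques, N m; "position": TCP position; "ee_rot": TCP orientation; "contact_force": force on the tool from outside, world axes, zero at the start; "moment": the same for the moment, N m; "grip_width": finger opening in m; "gripper_force": force on a finger pad.
Only numpy, scipy, OpenCV 4.12 (cv2) and the standard library are available. Lean on these libraries where they do the work, as an engineer would, in place of code of your own. Each camera call takes 0.05 s, during which the arm holds its last target. There are 200 camera calls.

### The job

Load the lap's dressing stone into the spring magazine on the bench: set it flat into the mouth of the column and press it down against the spring until the catches at both ends snap over its top and hold it there by themselves. The small wooden wedge block is not the stone: leave it lying where it is.

Things in the scene. Friction and masses are not known exactly. Their poses are not given: they have to be found in the camera images.
- stone_center (a point): Centre (half-way up) of the dressing stone: a rectangular bar, sandy layer on dark grey, 34 x 90 x 21 mm, 0.14 kg, flat on the bench. x: across its width, y: along its length, z: up; half a turn makes no difference. Set in the magazine's mouth it comes to rest with its top about 105 mm above the bench. Pressed at its middle till its top is below 72 mm, it latches with its top at 72 mm.
- magazine: Fixed base plate 64x160x10 mm; origin: centre of its underside, on the bench; y along its length, z up. Four aluminium corner guides form a shaft 44 (x) by 98 (y) mm for the flat stone, straight to 96 mm height, flared 10 mm outward to 110. Each long side: a 62 mm gap for fingers, down to the plate. At each end a sprung catch reaches in to y = 38 mm, bevelled above (74-91 mm), flat below at 72.
- follower (a joint): Travel (m) of the sprung steel plate in the shaft on which the stone sits: 0 = fully up (its top 84 mm above the bench), 0.040 = fully down (stone's top then at 65 mm, the lowest it can go), about 0.033 when the stone is latched. The spring gives 4 N at 0 and 180 N/m more on the way; with the catches, pressing the stone in takes about 5 N at first, rising to about 10 N.
- wedge_center (a point): Centre of the small plain wooden wedge block, 26 x 52 x 18 mm, lying loose on the bench: a bystander, to be left where it is. Behind the work (lap disc beyond x = 0.52 m, posts and arms up to 0.4 m high beyond x = 0.59 m) stands the fixed lapping machine: carry things round it on the robot's side.
Not all that is in view belongs to the job. Leave any red look-alike of the part that bears stone_center alone.

How it is judged:
At the end, for the whole second after the job is handed in: The dressing stone lies flat in the shaft (within 0.1 rad, its centre within 10 mm of the shaft's axis), held down by the catches alone: its centre 56 to 65 mm above the magazine's underside (61.5 mm when latched), the follower down by more than 28 mm (z of stone_center in the frame of magazine between 0.056 and 0.065 m and x of stone_center in the frame of magazine between -0.01 and 0.01 m and y of stone_center in the frame of magazine between -0.01 and 0.01 m and angle between the z axis of stone_center and the z axis of magazine, either way round below 0.1 rad and value of joint follower above 0.028 m); the robot touches nothing.
It fails at once if the wooden wedge block is moved by more than 30 mm (distance of wedge_center from where it was at the start of the episode above 0.03 m).
It also fails if it takes over 56 s, if anything falls off the work surface, if the arm or the gripper's body presses on something with over 40 N, if the wrist force passes 120 N, or if a joint passes its speed limit or range.

## Working session

There is one attempt and no reset: what is moved stays moved. The work goes in short steps, Python scripts to look and compute and a tool call to move; the robot and the scene stay as the last step left them, time stands still between calls to the robot, and variables do not carry over. Pictures are saved under pics/ and viewed, at most 10 in all, crops included, and the job is handed in when it is done.

Besides the shell and the picture viewer there is one more tool, called after "Call:" as name(argument=value, ...) on one line, values as JSON. play_rows: Moves the arm, as the interface text tells. Its arguments: {"type":"object","properties":{"motion":{"type":"array"},"claw":{"type":"number"},"grip_force":{"type":"number"}},"required":["motion"]}

```bash
mkdir -p pics
cat > h.py <<'E'
import numpy as np, cv2
from plant import state, capture, get_calibration, workorder, arm
def KD(c):
    return np.array([[c['fx'],0,c['cx']],[0,c['fy'],c['cy']],[0,0,1.]]),np.array([c['k1'],0,0,0,0.])
def px2w(c,uv,z):
    K,D=KD(c);R=np.array(c['R']);t=np.array(c['t'])
    p=cv2.undistortPoints(np.array(uv,float).reshape(-1,1,2),K,D).reshape(-1,2)
    d=np.c_[p,np.ones(len(p))]@R; o=-R.T@t
    return o+d*((z-o[2])/d[:,2])[:,None]
def w2px(c,X):
    K,D=KD(c);return cv2.projectPoints(np.array(X,float).reshape(-1,1,3),cv2.Rodrigues(np.array(c['R']))[0],np.array(c['t'],float),K,D)[0].reshape(-1,2)
E
python3 - <<'E'
from h import *
for n in ('scene','top'):
    im=capture(n); cv2.imwrite(f'pics/{n}0.png',im)
    c=get_calibration(n); print(n,c)
s=state();print(s['clock'],s['position'],s['ee_rot'],s['contact_force'],arm.grip_point_offset)
E
```

```text
scene {'fx': 536.43245908999, 'fy': 536.43245908999, 'cx': 270.8519069169633, 'cy': 205.78838294657916, 'k1': -0.13970154487383377, 'R': array([[-0.80958892, -0.58667828,  0.01934885],
       [-0.45228733,  0.60244632, -0.65764322],
       [ 0.37416835, -0.54117191, -0.75308101]]), 't': array([0.31360011, 0.32932736, 1.05819415])}
top {'fx': 536.426167133532, 'fy': 536.426167133532, 'cx': 280.35514360416636, 'cy': 207.0355670973003, 'k1': 0.016125295790808215, 'R': array([[-0.01902889, -0.9996351 , -0.01917183],
       [-0.98828756,  0.02170986, -0.15105091],
       [ 0.15141201,  0.01607295, -0.98834005]]), 't': array([-0.07587202,  0.47064427,  1.07910042])}
0.1 [ 0.19635015 -0.53983068  0.16801407] [[ 9.39779557e-01  3.41780940e-01 -4.16151486e-04]
 [ 3.41781165e-01 -9.39778292e-01  1.54816903e-03]
 [ 1.38044533e-04 -1.59717035e-03 -9.99998715e-01]] [ 0.18910721  0.27375126 -0.57014062] 0.0188
```

View pics/top0.png

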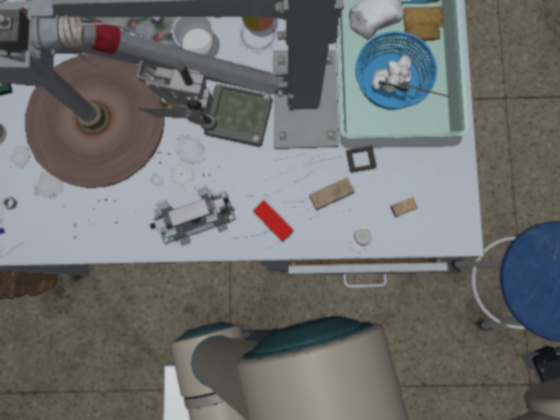

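View pics/scene0.png

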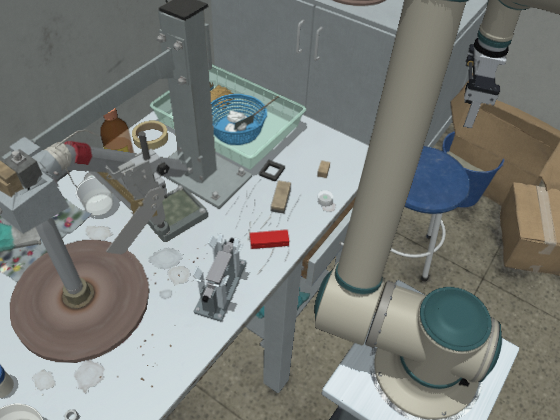

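Candidates in the top view: the sandy/grey bar at (331,193), the red look-alike bar at (273,221) and the small wooden block at (404,207). The sandy bar fits the stone by colour and by size, about 45 px long. The magazine is at (193,214). I'll confirm this in one enlarged crop.

Run:
```python
from h import *
im=cv2.imread('pics/top0.png');c=get_calibration('top')
a=cv2.resize(im[160:250,295:425],None,fx=6,fy=6,interpolation=cv2.INTER_CUBIC)[:300]
b=cv2.resize(im[180:250,140:250],None,fx=4.2,fy=4.2,interpolation=cv2.INTER_CUBIC)
o=np.zeros((600,780,3),np.uint8);o[:300]=a;o[300:300+b.shape[0],:b.shape[1]]=b
cv2.imwrite('pics/crop1.png',o)
hsv=cv2.cvtColor(im,cv2.COLOR_BGR2HSV)
m=((hsv[...,1]>60)|(hsv[...,2]<110)).astype(np.uint8);
n,l,st,ce=cv2.connectedComponentsWithStats(m)
for i in range(1,n):
    x,y,w,h,A=st[i]
    if A>100 and 290<ce[i][0]<430 and 165<ce[i][1]<250:
        r=cv2.minAreaRect(np.argwhere(l==i)[:,::-1].astype(np.float32)); bx=cv2.boxPoints(r)
        W=px2w(c,bx,.021);print(r,W.round(4).tolist(),W.mean(0))
```

```text
((331.82196044921875, 194.19757080078125), (15.016251564025879, 40.299434661865234), 65.224853515625) [[0.4936, -0.149, 0.021], [0.5281, -0.2273, 0.021], [0.4986, -0.2394, 0.021], [0.4643, -0.1614, 0.021]] [ 0.49617184 -0.1942664   0.021     ]
((402.8427734375, 206.60342407226562), (11.177172660827637, 23.36561393737793), 64.79887390136719) [[0.4672, -0.3146, 0.021], [0.4873, -0.3598, 0.021], [0.4657, -0.3685, 0.021], [0.4456, -0.3235, 0.021]] [ 0.46644919 -0.34160534  0.021     ]
```

View pics/crop1.png

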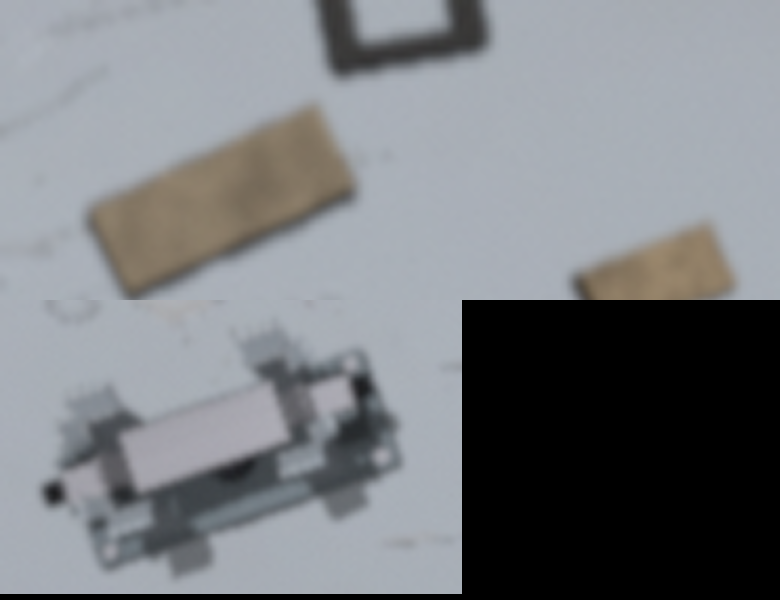

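The crop confirms it: the bar at (331,193) has a sandy top with a dark grey underside, so it is the stone. The block at (404,207) is plain wood and smaller, so it is the wedge. Next I'll plan a close look over the magazine.

Run:
```python
from h import *
c=get_calibration('top')
p=np.array([[122,430],[280,388],[295,440],[135,492]])/4.2+[140,180]-[0,300/4.2]
W=px2w(c,p,.084);print(W.round(4),W.mean(0))
w=get_calibration('wrist');s=state();T=np.array(s['ee_rot']);P=np.array(s['position'])
Rw=np.array(w['R']);o=-Rw.T@np.array(w['t']);print('cam in tool',T.T@(o-P),'\naxes in tool\n',(T.T@Rw.T).round(3),w['fx'])
print('to mag',T.T@(W.mean(0)-P), 'to stone',T.T@(np.array([.496,-.194,.021])-P))
```

```text
[[0.4585 0.1352 0.084 ]
 [0.477  0.0603 0.084 ]
 [0.4519 0.0532 0.084 ]
 [0.4288 0.1287 0.084 ]] [0.45403104 0.09434942 0.084     ]
cam in tool [ 7.93156179e-02  3.74740637e-05 -2.16133014e-01] 
axes in tool
 [[-0.001 -0.962 -0.273]
 [ 1.    -0.001 -0.001]
 [ 0.    -0.273  0.962]] 350.0903296276079
to mag [ 0.45890245 -0.50778409  0.08488854] to stone [ 0.39978292 -0.22235475  0.14742458]
```

Call:
play_rows(motion=[{"dx":10,"dy":-10,"dz":-5,"twist":-2},{"dx":35,"dy":-35,"dz":-15,"twist":-7},{"dx":63,"dy":-65,"dz":-25,"twist":-13},{"dx":93,"dy":-95,"dz":-35,"twist":-19},{"dx":123,"dy":-126,"dz":-45,"twist":-25},{"dx":153,"dy":-157,"dz":-50,"twist":-31},{"dx":183,"dy":-188,"dz":-50,"twist":-37},{"dx":213,"dy":-219,"dz":-50,"twist":-43},{"dx":243,"dy":-250,"dz":-50,"twist":-49},{"dx":273,"dy":-281,"dz":-50,"twist":-55},{"dx":303,"dy":-312,"dz":-50,"twist":-61},{"dx":333,"dy":-342,"dz":-50,"twist":-67},{"dx":363,"dy":-372,"dz":-50,"twist":-72},{"dx":393,"dy":-402,"dz":-50,"twist":-77},{"dx":422,"dy":-432,"dz":-50,"twist":-82},{"dx":445,"dy":-455,"dz":-50,"twist":-86},{"dx":458,"dy":-468,"dz":-50,"twist":-87},{"dx":458,"dy":-468,"dz":-50,"twist":-87},{"dx":458,"dy":-468,"dz":-50,"twist":-87},{"dx":458,"dy":-468,"dz":-50,"twist":-87}])

```text
clock: 2.1
position: [0.4662, 0.0553, 0.2188]
ee_rot: [[-0.292, 0.957, -0.0], [0.957, 0.292, -0.001], [-0.0, -0.001, -1.0]]
contact_force: [-0.1, -0.2, 0.3]
grip_width: 0.0939
gripper_force: 0.0
```

Run:
```python
from h import *
import json
c=get_calibration('wrist');im=capture('wrist');s=state()
print(s['clock'],s['position'],np.degrees(np.arctan2(s['ee_rot'][1][1],s['ee_rot'][0][1])),s['q'],np.linalg.norm(s['qvel']))
json.dump({k:np.array(v).tolist() for k,v in c.items()},open('w1.json','w'))
cv2.imwrite('pics/w1.png',im);cv2.imwrite('pics/w1b.png',cv2.resize(im,(784,588),interpolation=cv2.INTER_CUBIC))
```

```text
2.15 [0.46628938 0.05511329 0.21884389] 16.924645629866596 [-3.02702980e-02  8.87682815e-02  1.62097861e+00 -4.71448998e-04
  1.43206131e+00 -3.25595908e-01] 0.008928623584506678
```

View pics/w1b.png

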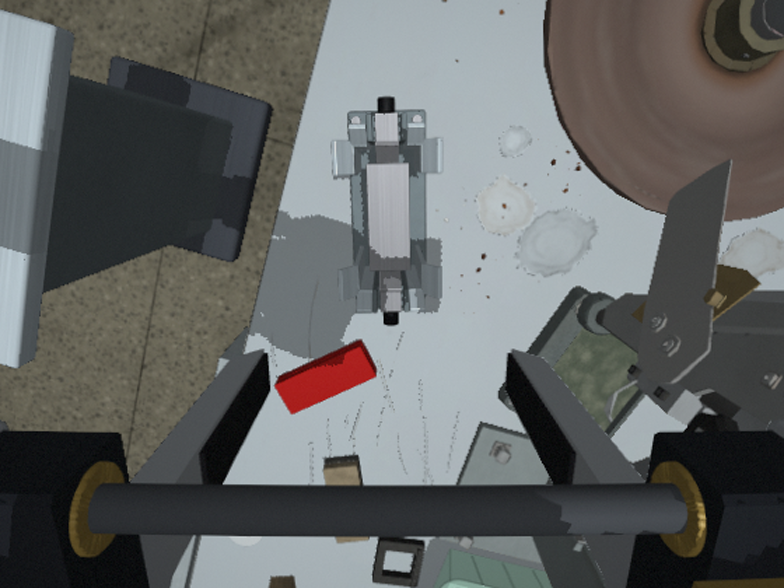

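Wrist view (784-wide copy): the follower corners are near (367,164), (408,163), (411,270) and (371,270). The plate's far corners are near (347,112) and (427,110), and its near corners near (358,311) and (428,311). The red bar is at (326,377) and the stone is partly visible at (342,470).

Run:
```python
from h import *
import json
c=json.load(open('w1.json'))
def show(n,p,z):
    W=px2w(c,(np.array(p)+.5)/1.4-.5,z);m=W.mean(0)
    v=(W[0]+W[1]-W[2]-W[3])/2;print(n,W.round(4).tolist(),'ctr',m.round(4),'len',np.hypot(*v[:2]),'w',np.linalg.norm(W[0]-W[1]),np.linalg.norm(W[2]-W[3]),'width-yaw',np.degrees(np.arctan2(v[1],v[0]))-90)
show('foll',[(367,164),(408,163),(411,270),(371,270)],.084)
show('plate',[(347,112),(427,110),(428,311),(358,311)],.01)
show('flare top',[(331,140),(443,138),(441,311),(338,311)],.11)
show('knobs',[(386,97),(386,97),(391,324),(391,324)],.08)
```

```text
foll [[0.4294, 0.127, 0.084], [0.4563, 0.1359, 0.084], [0.4811, 0.0645, 0.084], [0.4532, 0.056, 0.084]] ctr [0.455  0.0958 0.084 ] len 0.07519901684752045 w 0.02834061360620296 0.029226119602632442 width-yaw 18.83774919060002
plate [[0.3993, 0.1609, 0.01], [0.4613, 0.1813, 0.01], [0.5153, 0.0188, 0.01], [0.4547, 0.0004, 0.01]] ctr [0.4577 0.0904 0.01  ] len 0.17053889629754534 w 0.06531268891806441 0.06340132948269786 width-yaw 18.702971492451724
flare top [[0.4045, 0.1349, 0.11], [0.4719, 0.1566, 0.11], [0.507, 0.0479, 0.11], [0.4387, 0.0271, 0.11]] ctr [0.4555 0.0916 0.11  ] len 0.1136258822302501 w 0.07085533479824951 0.07135338852871648 width-yaw 17.753533117496403
knobs [[0.4292, 0.1729, 0.08], [0.4292, 0.1729, 0.08], [0.4797, 0.0193, 0.08], [0.4797, 0.0193, 0.08]] ctr [0.4545 0.0961 0.08  ] len 0.16171461569277776 w 0.0 0.0 width-yaw 18.191152894992868
```

Call:
play_rows(motion=[{"dx":-15,"dy":-3,"dz":0},{"dx":-50,"dy":-10,"dz":5},{"dx":-95,"dy":-20,"dz":10,"twist":-2},{"dx":-140,"dy":-30,"dz":20,"twist":-4},{"dx":-185,"dy":-40,"dz":30,"twist":-6},{"dx":-230,"dy":-49,"dz":40,"twist":-7},{"dx":-265,"dy":-56,"dz":40,"twist":-7},{"dx":-285,"dy":-60,"dz":40,"twist":-7},{"dx":-285,"dy":-60,"dz":40,"twist":-7},{"dx":-285,"dy":-60,"dz":40,"twist":-7},{"dx":-285,"dy":-60,"dz":40,"twist":-7}])

```text
invalid input
```

Run:
```python
from h import *
c=get_calibration('wrist');im=capture('wrist');s=state()
P=np.array(s['position']);T=np.array(s['ee_rot'])
print(s['clock'],P,np.degrees(np.arctan2(T[1,1],T[0,1])),s['q'][5])
u0=w2px(c,[.496,-.194,.021])[0];print(u0)
hsv=cv2.cvtColor(im,cv2.COLOR_BGR2HSV)
m=((hsv[...,0]>8)&(hsv[...,0]<28)&(hsv[...,1]>60)&(hsv[...,2]>90)).astype(np.uint8)
n,l,st,ce=cv2.connectedComponentsWithStats(m)
i=min([k for k in range(1,n) if st[k][4]>1000],key=lambda k:np.linalg.norm(ce[k]-u0))
r=cv2.minAreaRect(np.argwhere(l==i)[:,::-1].astype(np.float32));b=cv2.boxPoints(r);W=px2w(c,b,.021)
e=[W[1]-W[0],W[2]-W[1]];e.sort(key=np.linalg.norm)
print(st[i],r,W.mean(0),[np.linalg.norm(x) for x in e],'long yaw',np.degrees(np.arctan2(e[1][1],e[1][0])))
print('delta tool from TCP',T.T@(W.mean(0)-P))
cv2.polylines(im,[np.round(b).astype(int)],True,(0,0,255),1)
cv2.imwrite('pics/w2.png',im)
```

```text
2.2 [0.46645479 0.055057   0.21889301] 16.908184875528924 -0.3255191101846966
[245.49754891 359.3727562 ]Traceback (most recent call last):
  File "<stdin>", line 9, in <module>
ValueError: min() iterable argument is empty
```

The move was refused, probably because some rows left out a key. I'll resend it with every key given.

Call:
play_rows(motion=[{"dx":-15,"dy":-3,"dz":0,"twist":0},{"dx":-50,"dy":-10,"dz":5,"twist":0},{"dx":-95,"dy":-20,"dz":10,"twist":-2},{"dx":-140,"dy":-30,"dz":20,"twist":-4},{"dx":-185,"dy":-40,"dz":30,"twist":-6},{"dx":-230,"dy":-49,"dz":40,"twist":-7},{"dx":-265,"dy":-56,"dz":40,"twist":-7},{"dx":-285,"dy":-60,"dz":40,"twist":-7},{"dx":-285,"dy":-60,"dz":40,"twist":-7},{"dx":-285,"dy":-60,"dz":40,"twist":-7},{"dx":-285,"dy":-60,"dz":40,"twist":-7}])

```text
clock: 3.3
position: [0.4923, -0.2331, 0.1789]
ee_rot: [[-0.407, 0.914, -0.0], [0.914, 0.407, 0.001], [0.001, 0.0, -1.0]]
contact_force: [-0.5, 0.6, -0.5]
grip_width: 0.0937
gripper_force: 0.0
```

```bash
cat > m.py <<'E'
from h import *
c=get_calibration('wrist');im=capture('wrist');s=state()
P=np.array(s['position']);T=np.array(s['ee_rot'])
print(s['clock'],P,np.degrees(np.arctan2(T[1,1],T[0,1])),s['q'][5])
u0=w2px(c,[.496,-.194,.021])[0];print(u0)
hsv=cv2.cvtColor(im,cv2.COLOR_BGR2HSV)
m=((hsv[...,0]>8)&(hsv[...,0]<28)&(hsv[...,1]>60)&(hsv[...,2]>70)).astype(np.uint8)
n,l,st,ce=cv2.connectedComponentsWithStats(m)
cv2.imwrite('pics/w2.png',im)
i=min([k for k in range(1,n) if st[k][4]>1000],key=lambda k:np.linalg.norm(ce[k]-u0))
r=cv2.minAreaRect(np.argwhere(l==i)[:,::-1].astype(np.float32));b=cv2.boxPoints(r);W=px2w(c,b,.021)
e=[W[1]-W[0],W[2]-W[1]];e.sort(key=np.linalg.norm)
print(st[i],r,W.mean(0),[np.linalg.norm(x) for x in e],'long yaw',np.degrees(np.arctan2(e[1][1],e[1][0])))
print('delta tool from TCP',T.T@(W.mean(0)-P))
cv2.polylines(im,[np.round(b).astype(int)],True,(0,0,255),1)
cv2.imwrite('pics/w2.png',im)
E
python3 m.py
```

```text
3.35 [ 0.49248766 -0.23294177  0.17901698] 24.033521314669937 -0.9893659299418578
[294.72184222 160.92409051]
[ 282  121   31   83 2043] ((297.0, 162.0), (82.0, 30.0), 90.0) [ 0.49924901 -0.19521246  0.021     ] [np.float64(0.031044276321160972), np.float64(0.08732275015885504)] long yaw -64.57666572191872
delta tool from TCP [0.03165238 0.02150719 0.15803212]
```

View pics/w2.png

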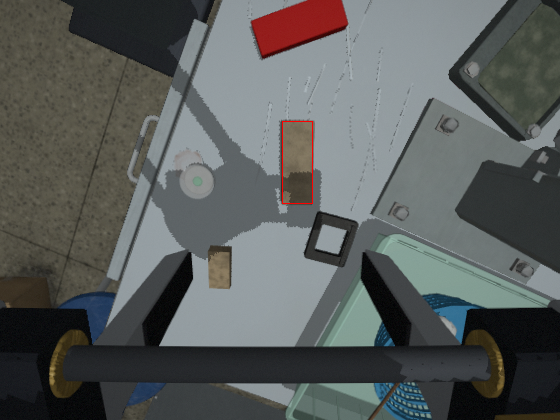

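The stone is at (297,162), aligned with the tool axes. The red bar (300,25), the wedge (219,267) and the frame are all clear of the fingers. Descending to grasp.

Call:
play_rows(motion=[{"dx":12,"dy":8,"dz":5,"twist":0},{"dx":28,"dy":18,"dz":25,"twist":0},{"dx":32,"dy":21,"dz":55,"twist":0},{"dx":32,"dy":21,"dz":90,"twist":0},{"dx":32,"dy":21,"dz":120,"twist":0},{"dx":32,"dy":21,"dz":145,"twist":0},{"dx":32,"dy":21,"dz":160,"twist":0},{"dx":32,"dy":21,"dz":170,"twist":0},{"dx":32,"dy":21,"dz":174,"twist":0},{"dx":32,"dy":21,"dz":175,"twist":0},{"dx":32,"dy":21,"dz":175,"twist":0},{"dx":32,"dy":21,"dz":175,"twist":0}], claw=0)

```text
clock: 4.55
position: [0.4998, -0.1967, 0.0046]
ee_rot: [[-0.407, 0.914, 0.002], [0.914, 0.407, -0.001], [-0.002, 0.001, -1.0]]
contact_force: [-0.3, 0.8, 0.2]
grip_width: 0.0938
gripper_force: 0.0
```

Call:
play_rows(motion=[{"dx":0,"dy":0,"dz":0,"twist":0},{"dx":0,"dy":0,"dz":0,"twist":0},{"dx":0,"dy":0,"dz":0,"twist":0},{"dx":0,"dy":0,"dz":0,"twist":0},{"dx":0,"dy":0,"dz":0,"twist":0},{"dx":0,"dy":0,"dz":0,"twist":0},{"dx":0,"dy":0,"dz":0,"twist":0},{"dx":0,"dy":0,"dz":0,"twist":0},{"dx":0,"dy":0,"dz":0,"twist":0},{"dx":0,"dy":0,"dz":0,"twist":0},{"dx":0,"dy":0,"dz":0,"twist":0},{"dx":0,"dy":0,"dz":0,"twist":0}], claw=255, grip_force=40)

```text
clock: 5.75
position: [0.4991, -0.1964, 0.0038]
ee_rot: [[-0.406, 0.914, 0.0], [0.914, 0.406, -0.0], [-0.0, 0.0, -1.0]]
contact_force: [-0.1, 0.2, 0.3]
grip_width: 0.0022
gripper_force: 0.0
```

The fingers shut fully (2 mm), so nothing is held. I'll raise the tool and look.

Call:
play_rows(motion=[{"dx":0,"dy":0,"dz":-5,"twist":0},{"dx":0,"dy":0,"dz":-20,"twist":0},{"dx":0,"dy":0,"dz":-55,"twist":0},{"dx":-10,"dy":0,"dz":-95,"twist":0},{"dx":-25,"dy":0,"dz":-130,"twist":0},{"dx":-32,"dy":0,"dz":-160,"twist":0},{"dx":-32,"dy":0,"dz":-175,"twist":0},{"dx":-32,"dy":0,"dz":-175,"twist":0},{"dx":-32,"dy":0,"dz":-175,"twist":0},{"dx":-32,"dy":0,"dz":-175,"twist":0}], claw=0)

```text
clock: 6.75
position: [0.511, -0.2249, 0.1774]
ee_rot: [[-0.407, 0.914, -0.002], [0.914, 0.407, 0.001], [0.002, -0.002, -1.0]]
contact_force: [-0.5, 0.2, 0.3]
grip_width: 0.0783
gripper_force: 0.0
```

```bash
sed -i 's/w2.png/w3.png/' m.py; python3 m.py
```

```text
6.8 [ 0.5110484  -0.22491955  0.17728886] 23.993411050530316 -0.9579189712359016
[275.79120766 161.2422691 ]
[ 262  121   32   84 2116] ((277.5, 162.5), (83.0, 31.0), 90.0) [ 0.4987256  -0.19567405  0.021     ] [np.float64(0.03194741175489905), np.float64(0.08803150041588244)] long yaw -65.38833503888713
delta tool from TCP [0.03136263 0.00090402 0.15636153]
```

View pics/w3.png

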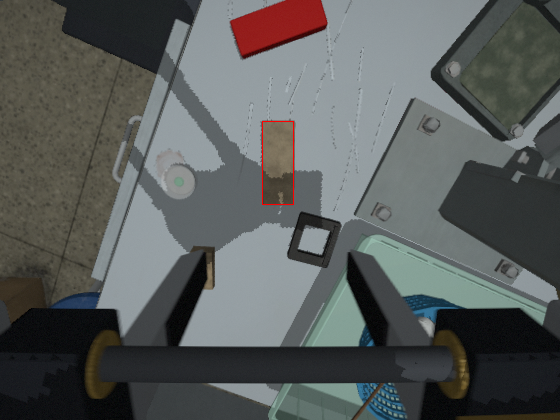

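The stone hasn't moved at (278,162), so the fingers closed above it. The finger tips at (205,252) and (348,252) also sit shallower than the stated TCP would project. I'll shut the fingers in the air and measure where the tips really are.

Call:
play_rows(motion=[{"dx":0,"dy":0,"dz":0,"twist":0},{"dx":0,"dy":0,"dz":0,"twist":0},{"dx":0,"dy":0,"dz":0,"twist":0},{"dx":0,"dy":0,"dz":0,"twist":0},{"dx":0,"dy":0,"dz":0,"twist":0},{"dx":0,"dy":0,"dz":0,"twist":0}], claw=200)

```text
clock: 7.4
position: [0.5121, -0.2256, 0.1788]
ee_rot: [[-0.406, 0.914, 0.0], [0.914, 0.406, -0.0], [-0.0, 0.0, -1.0]]
contact_force: [0.0, 0.3, -0.6]
grip_width: 0.0414
gripper_force: 0.0
```

Run:
```python
from h import *
c=get_calibration('wrist');im=capture('wrist');c2=get_calibration('top');im2=capture('top');c3=get_calibration('scene');im3=capture('scene');s=state()
P=np.array(s['position']);T=np.array(s['ee_rot']);w=s['grip_width'];print(w,P,s['clock'])
def pts(z): return np.array([P+T@[x,y,z] for x in(-.008,.008) for y in(-w/2,w/2)])
for (cc,i) in ((c,im),(c2,im2),(c3,im3)):
  for z,col in((0,(0,0,255)),(-.0188,(0,255,0)),(-.038,(255,0,0))):
    for u in w2px(cc,pts(z)): cv2.circle(i,tuple(np.round(u).astype(int)),1,col,-1)
def crop(cc,i,k,n):
    u=np.round(w2px(cc,[P])[0]).astype(int);y=max(0,u[1]-n);x=max(0,u[0]-n);return cv2.resize(i[y:y+2*n,x:x+2*n],(390,390))
o=np.hstack([crop(c,im,0,100),crop(c3,im3,0,50)])
cv2.imwrite('pics/w4.png',o)
```

```text
0.02963670653881996 [ 0.51205417 -0.22562254  0.17882392] 7.55
```

View pics/w4.png

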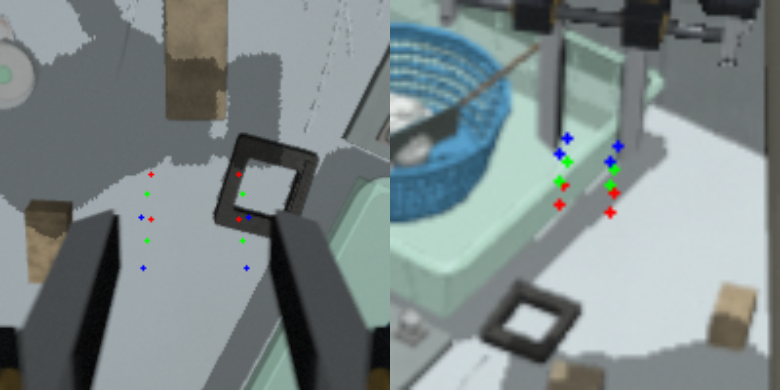

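Both views agree: the real finger tips lie about 35–38 mm short of the reported TCP. That explains the first miss, so I'll go correspondingly deeper and watch the force.

Call:
play_rows(motion=[{"dx":8,"dy":0,"dz":0,"twist":0},{"dx":22,"dy":0,"dz":0,"twist":0},{"dx":32,"dy":0,"dz":5,"twist":0},{"dx":32,"dy":0,"dz":20,"twist":0},{"dx":32,"dy":0,"dz":45,"twist":0},{"dx":32,"dy":0,"dz":75,"twist":0},{"dx":32,"dy":0,"dz":105,"twist":0},{"dx":32,"dy":0,"dz":135,"twist":0},{"dx":32,"dy":0,"dz":160,"twist":0},{"dx":32,"dy":0,"dz":180,"twist":0},{"dx":32,"dy":0,"dz":193,"twist":0},{"dx":32,"dy":0,"dz":200,"twist":0},{"dx":32,"dy":0,"dz":200,"twist":0},{"dx":32,"dy":0,"dz":200,"twist":0}], claw=0)

```text
clock: 8.95
position: [0.4993, -0.1963, -0.0207]
ee_rot: [[-0.407, 0.914, 0.001], [0.914, 0.407, -0.0], [-0.001, 0.0, -1.0]]
contact_force: [-0.5, -0.0, -0.1]
grip_width: 0.0939
gripper_force: 0.0
```

Call:
play_rows(motion=[{"dx":0,"dy":0,"dz":2,"twist":0},{"dx":0,"dy":0,"dz":4,"twist":0},{"dx":0,"dy":0,"dz":6,"twist":0},{"dx":0,"dy":0,"dz":6,"twist":0},{"dx":0,"dy":0,"dz":6,"twist":0}])

```text
clock: 9.45
position: [0.499, -0.1964, -0.0272]
ee_rot: [[-0.406, 0.914, 0.0], [0.914, 0.406, -0.0], [-0.0, -0.0, -1.0]]
contact_force: [0.1, 0.1, 0.3]
grip_width: 0.094
gripper_force: 0.0
```

Call:
play_rows(motion=[{"dx":0,"dy":0,"dz":1,"twist":0},{"dx":0,"dy":0,"dz":2,"twist":0},{"dx":0,"dy":0,"dz":3,"twist":0},{"dx":0,"dy":0,"dz":3,"twist":0}])

```text
clock: 9.85
position: [0.4989, -0.1963, -0.0304]
ee_rot: [[-0.406, 0.914, -0.0], [0.914, 0.406, 0.0], [0.0, -0.0, -1.0]]
contact_force: [-0.2, -0.1, -0.3]
grip_width: 0.094
gripper_force: 0.0
```

Call:
play_rows(motion=[{"dx":0,"dy":0,"dz":0,"twist":0},{"dx":0,"dy":0,"dz":0,"twist":0},{"dx":0,"dy":0,"dz":0,"twist":0},{"dx":0,"dy":0,"dz":0,"twist":0},{"dx":0,"dy":0,"dz":0,"twist":0},{"dx":0,"dy":0,"dz":0,"twist":0},{"dx":0,"dy":0,"dz":0,"twist":0},{"dx":0,"dy":0,"dz":0,"twist":0},{"dx":0,"dy":0,"dz":0,"twist":0},{"dx":0,"dy":0,"dz":0,"twist":0},{"dx":0,"dy":0,"dz":0,"twist":0}], claw=255, grip_force=50)

```text
clock: 10.95
position: [0.4991, -0.1964, -0.0302]
ee_rot: [[-0.406, 0.914, 0.0], [0.914, 0.406, -0.0], [-0.0, 0.0, -1.0]]
contact_force: [0.4, -0.8, -0.3]
grip_width: 0.0338
gripper_force: 50.0
```

Gripped (33.8 mm, 50 N). Lifting and carrying to above the magazine.

Call:
play_rows(motion=[{"dx":0,"dy":0,"dz":-10,"twist":0},{"dx":0,"dy":0,"dz":-35,"twist":0},{"dx":0,"dy":0,"dz":-70,"twist":0},{"dx":0,"dy":0,"dz":-105,"twist":0},{"dx":10,"dy":3,"dz":-135,"twist":0},{"dx":35,"dy":10,"dz":-155,"twist":1},{"dx":65,"dy":18,"dz":-160,"twist":2},{"dx":100,"dy":28,"dz":-160,"twist":3},{"dx":135,"dy":37,"dz":-160,"twist":4},{"dx":170,"dy":47,"dz":-160,"twist":5},{"dx":205,"dy":56,"dz":-160,"twist":5.7},{"dx":235,"dy":65,"dz":-160,"twist":5.7},{"dx":260,"dy":71,"dz":-160,"twist":5.7},{"dx":277,"dy":76,"dz":-160,"twist":5.7},{"dx":284,"dy":78,"dz":-160,"twist":5.7},{"dx":284,"dy":78,"dz":-160,"twist":5.7},{"dx":284,"dy":78,"dz":-160,"twist":5.7},{"dx":284,"dy":78,"dz":-160,"twist":5.7}])

```text
clock: 12.75
position: [0.4551, 0.0939, 0.1298]
ee_rot: [[-0.313, 0.95, 0.0], [0.95, 0.313, -0.001], [-0.001, -0.0, -1.0]]
contact_force: [0.4, 0.4, -1.8]
grip_width: 0.0334
gripper_force: 50.0
```

Run:
```python
from h import *
c=get_calibration('wrist');im=capture('wrist');s=state()
P=np.array(s['position']);T=np.array(s['ee_rot']);print(s['clock'],P,np.degrees(np.arctan2(T[1,1],T[0,1])),s['grip_width'],s['contact_force'])
def rect(ctr,yaw,w,l,z):
    a=np.radians(yaw);X=np.array([np.cos(a),np.sin(a)]);Y=np.array([-np.sin(a),np.cos(a)])
    return [np.r_[np.array(ctr)+i*X*w/2+j*Y*l/2,z] for i,j in((-1,-1),(1,-1),(1,1),(-1,1))]
M=(.455,.0955);yaw=18.3;S=(P+T@[0.0007,0,0])[:2]
b=cv2.resize(im,(784,588),interpolation=cv2.INTER_CUBIC)
for R,col in((rect(M,yaw,.064,.16,.01),(0,0,255)),(rect(M,yaw,.064,.118,.11),(0,255,255)),(rect(S,18.3,.034,.09,P[2]+.0302+.021),(0,255,0))):
    cv2.polylines(b,[np.round((w2px(c,R)+.5)*1.4-.5).astype(int)],True,col,1)
cv2.imwrite('pics/w5.png',b)
```

```text
12.8 [0.45505801 0.0938872  0.12974278] 18.21486433992596 0.033820730531733685 [-0.53907582 -0.80890673 -1.22259753]
```

View pics/w5.png

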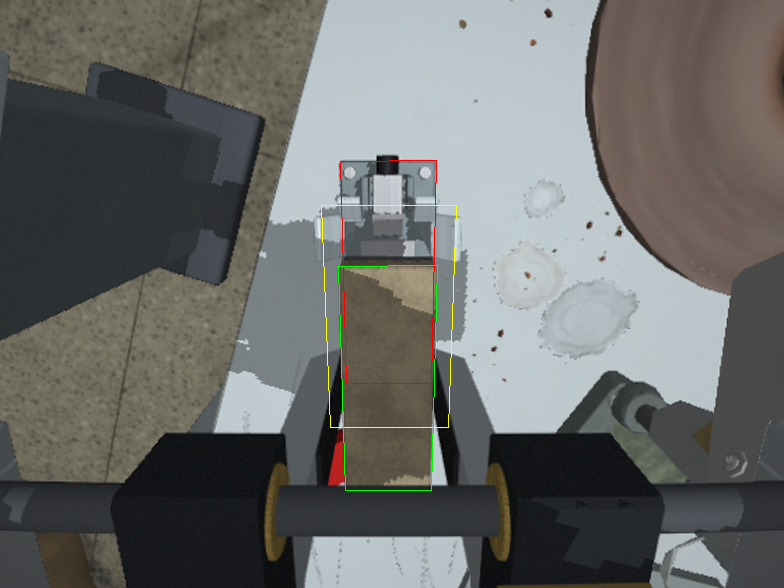

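The green stone outline matches the held stone. The red plate outline matches the plate's far end, with corners at (340,160) and (437,160). Alignment is within about 1 mm, so I'm lowering into the mouth.

Call:
play_rows(motion=[{"dx":1,"dy":0,"dz":5,"twist":0},{"dx":1,"dy":0,"dz":18,"twist":0},{"dx":1,"dy":0,"dz":32,"twist":0},{"dx":1,"dy":0,"dz":44,"twist":0},{"dx":1,"dy":0,"dz":52,"twist":0},{"dx":1,"dy":0,"dz":57,"twist":0},{"dx":1,"dy":0,"dz":61,"twist":0},{"dx":1,"dy":0,"dz":65,"twist":0},{"dx":1,"dy":0,"dz":68,"twist":0},{"dx":1,"dy":0,"dz":70,"twist":0},{"dx":1,"dy":0,"dz":70,"twist":0},{"dx":1,"dy":0,"dz":70,"twist":0}])

```text
clock: 14.0
position: [0.4547, 0.0958, 0.0599]
ee_rot: [[-0.314, 0.949, 0.0], [0.949, 0.314, -0.0], [-0.0, 0.0, -1.0]]
contact_force: [-0.5, -0.2, -0.9]
grip_width: 0.0338
gripper_force: 50.0
```

Call:
play_rows(motion=[{"dx":0,"dy":0,"dz":3,"twist":0},{"dx":0,"dy":0,"dz":6,"twist":0},{"dx":0,"dy":0,"dz":9,"twist":0},{"dx":0,"dy":0,"dz":12,"twist":0},{"dx":0,"dy":0,"dz":12,"twist":0},{"dx":0,"dy":0,"dz":12,"twist":0}])

```text
clock: 14.6
position: [0.4548, 0.0958, 0.048]
ee_rot: [[-0.314, 0.95, 0.001], [0.95, 0.314, -0.0], [-0.0, 0.0, -1.0]]
contact_force: [-0.9, 0.5, 4.2]
grip_width: 0.0336
gripper_force: 50.0
```

The stone is seated on the follower: +5.6 N net and no side load. Now pressing down.

Call:
play_rows(motion=[{"dx":0,"dy":0,"dz":3,"twist":0},{"dx":0,"dy":0,"dz":6,"twist":0},{"dx":0,"dy":0,"dz":9,"twist":0},{"dx":0,"dy":0,"dz":12,"twist":0},{"dx":0,"dy":0,"dz":15,"twist":0},{"dx":0,"dy":0,"dz":18,"twist":0},{"dx":0,"dy":0,"dz":20,"twist":0},{"dx":0,"dy":0,"dz":20,"twist":0}])

```text
clock: 15.4
position: [0.4548, 0.0958, 0.0282]
ee_rot: [[-0.314, 0.949, 0.001], [0.949, 0.314, -0.0], [-0.0, 0.001, -1.0]]
contact_force: [-1.2, -0.7, 6.2]
grip_width: 0.034
gripper_force: 50.0
```

Call:
play_rows(motion=[{"dx":0,"dy":0,"dz":3,"twist":0},{"dx":0,"dy":0,"dz":6,"twist":0},{"dx":0,"dy":0,"dz":8,"twist":0},{"dx":0,"dy":0,"dz":10,"twist":0},{"dx":0,"dy":0,"dz":11,"twist":0},{"dx":0,"dy":0,"dz":11,"twist":0},{"dx":0,"dy":0,"dz":11,"twist":0}])

```text
clock: 16.1
position: [0.4549, 0.0958, 0.0175]
ee_rot: [[-0.314, 0.949, 0.001], [0.949, 0.314, -0.0], [-0.0, 0.001, -1.0]]
contact_force: [-3.3, -0.4, 9.3]
grip_width: 0.0335
gripper_force: 50.0
```

Force is 10.7 N net at a top height of about 68.7 mm, which matches the spring with the stone past the catches. Releasing and withdrawing.

Call:
play_rows(motion=[{"dx":0,"dy":0,"dz":0,"twist":0},{"dx":0,"dy":0,"dz":0,"twist":0},{"dx":0,"dy":0,"dz":0,"twist":0},{"dx":0,"dy":0,"dz":0,"twist":0},{"dx":0,"dy":0,"dz":0,"twist":0},{"dx":0,"dy":0,"dz":0,"twist":0},{"dx":0,"dy":0,"dz":-10,"twist":0},{"dx":0,"dy":0,"dz":-35,"twist":0},{"dx":0,"dy":0,"dz":-70,"twist":0},{"dx":0,"dy":0,"dz":-105,"twist":0},{"dx":0,"dy":0,"dz":-135,"twist":0},{"dx":-10,"dy":0,"dz":-160,"twist":0},{"dx":-25,"dy":0,"dz":-185,"twist":0},{"dx":-40,"dy":0,"dz":-200,"twist":0},{"dx":-40,"dy":0,"dz":-200,"twist":0},{"dx":-40,"dy":0,"dz":-200,"twist":0}], claw=0)

```text
clock: 17.7
position: [0.4667, 0.058, 0.2168]
ee_rot: [[-0.313, 0.95, 0.0], [0.95, 0.313, 0.0], [0.0, 0.0, -1.0]]
contact_force: [-0.4, 0.1, -1.3]
grip_width: 0.094
gripper_force: 0.0
```

Run:
```python
from h import *
c=get_calibration('wrist');im=capture('wrist');s=state();print(s['clock'],s['position'],s['contact_force'],s['grip_width'])
def rect(ctr,yaw,w,l,z):
    a=np.radians(yaw);X=np.array([np.cos(a),np.sin(a)]);Y=np.array([-np.sin(a),np.cos(a)])
    return [np.r_[np.array(ctr)+i*X*w/2+j*Y*l/2,z] for i,j in((-1,-1),(1,-1),(1,1),(-1,1))]
u=np.round(w2px(c,[.455,.0955,.072])[0]).astype(int);n=90
x0=max(0,u[0]-n);y0=max(0,u[1]-n);k=3.2
b=cv2.resize(im[y0:y0+2*n,x0:x0+2*n],None,fx=k,fy=k,interpolation=cv2.INTER_CUBIC)
for z,col in((.072,(0,255,0)),(.105,(0,0,255))):
    cv2.polylines(b,[np.round((w2px(c,rect((.455,.0955),18.3,.034,.09,z))-[x0,y0]+.5)*k-.5).astype(int)],True,col,1)
cv2.imwrite('pics/w6.png',b);print(b.shape)
```

```text
17.75 [0.46615036 0.0582395  0.21609967] [-0.0226597  0.1313631 -0.2195382] 0.0938746174048823
(576, 576, 3)
```

View pics/w6.png

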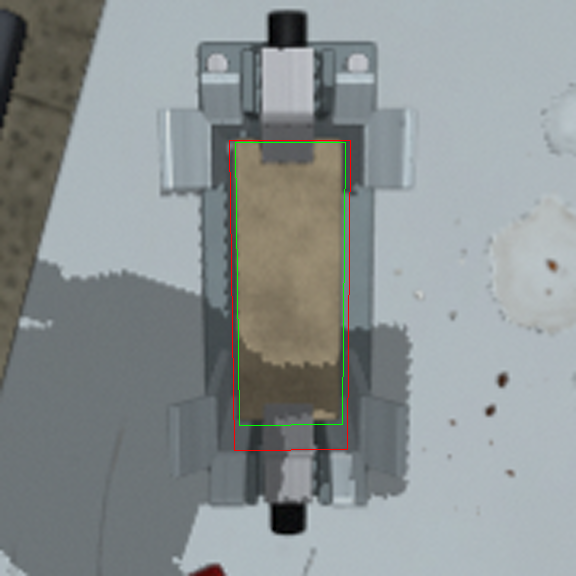

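The stone fills the green outline, which is drawn for a top at 72 mm. Both catch noses, at (287,150) and (290,410), overlap its ends, so it is latched. The arm is clear, so I'm handing in.

```bash
python3 -c "
from h import *
print(workorder.hand_in())"
```

```text
the job is handed in; nothing more can be done
None
```

I loaded the dressing stone into the magazine and handed the job in at about 18 s: the last picture shows it flat in the shaft with both catches over its top, the wedge block was never touched, and no verdict came back.

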